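# Stop the inking slab rocking

### The job

The steel inking slab rocks on one of its four feet. Press down on the brass bolt heads at its corners one at a time until you find the corner that sinks, press only that corner's red shim lever down flat, then press the same corner again to make sure that it no longer sinks. It is all pressing with the fingertips: lift nothing, leave the other three levers standing, and leave the things round about alone.

Things in the scene. Friction and masses are not known exactly. Their poses are not given: they have to be found in the camera images.
- slab: ground steel inking slab, 160 x 150 x 13 mm, with a patch of blue ink; origin at the centre of its underside, 20.5 mm above the bench; x along its left-right sides (to the left), y toward the robot, z up. It has a foot under each corner. A sprung centre bolt holds it down and keeps it level at rest; the unsupported corner sinks 4.5 mm under 2 to 4 N and springs back, the other three stay firm
- tray: shallow green tray, 178 (x) x 226 mm (y), rim 24 mm high, screwed to the bench, in which the slab stands; origin at the centre of its underside, axes as the slab's, turned by up to 0.2 rad either way. The slab's feet stand on four packing pads under it; one pad, a different one each time, is worn 4.5 mm too low, so that corner of the slab is unsupported and rocks
- top_a (a point): top centre of the domed brass bolt head (24 mm across, 8 mm high) over the foot at the near left corner of the slab as seen from the robot: the place to press that corner; 41.5 mm above the bench at rest
- top_b (a point): top centre of the domed brass bolt head (24 mm across, 8 mm high) over the foot at the near right corner of the slab as seen from the robot: the place to press that corner; 41.5 mm above the bench at rest
- top_c (a point): top centre of the domed brass bolt head (24 mm across, 8 mm high) over the foot at the far right corner of the slab as seen from the robot: the place to press that corner; 41.5 mm above the bench at rest
- top_d (a point): top centre of the domed brass bolt head (24 mm across, 8 mm high) over the foot at the far left corner of the slab as seen from the robot: the place to press that corner; 41.5 mm above the bench at rest
- tab_a (a point): middle of the upper face of the red tab (22 x 18 mm) at the end of the shim lever of the near left corner. The lever stands beside the slab's near edge; from its pivot near the corner it rises at about 55 degrees toward the middle of that edge (slab -x). Its pivot pin lies 41 mm outward (y) and 2 mm outward (x) of the bolt head, 34.5 mm above the bench
- tab_b (a point): middle of the upper face of the red tab (22 x 18 mm) at the end of the shim lever of the near right corner. The lever stands beside the slab's near edge; from its pivot near the corner it rises at about 55 degrees toward the middle of that edge (slab +x). Its pivot pin lies 41 mm outward (y) and 2 mm outward (x) of the bolt head, 34.5 mm above the bench
- tab_c (a point): middle of the upper face of the red tab (22 x 18 mm) at the end of the shim lever of the far right corner. The lever stands beside the slab's far edge; from its pivot near the corner it rises at about 55 degrees toward the middle of that edge (slab +x). Its pivot pin lies 41 mm outward (y) and 2 mm outward (x) of the bolt head, 34.5 mm above the bench
- tab_d (a point): middle of the upper face of the red tab (22 x 18 mm) at the end of the shim lever of the far left corner. The lever stands beside the slab's far edge; from its pivot near the corner it rises at about 55 degrees toward the middle of that edge (slab -x). Its pivot pin lies 41 mm outward (y) and 2 mm outward (x) of the bolt head, 34.5 mm above the bench
- lever_a (a joint): shim lever of the near left corner, rad: 0 to 0.08 raised, 0.96 flat (stop). Tab 49 mm, tip 60 mm from the pivot. Press the smooth tab straight down (2 to 8 N), the finger sliding on it, till it lies level, upper face of the arm 37.5 mm above the bench; it stays. Flat, its nose stands 4.5 mm below the feet: it fills the gap over the worn pad, but over a sound pad it binds or jacks the corner up
- lever_b (a joint): shim lever of the near right corner, rad: 0 to 0.08 raised, 0.96 flat (stop). Tab 49 mm, tip 60 mm from the pivot. Press the smooth tab straight down (2 to 8 N), the finger sliding on it, till it lies level, upper face of the arm 37.5 mm above the bench; it stays. Flat, its nose stands 4.5 mm below the feet: it fills the gap over the worn pad, but over a sound pad it binds or jacks the corner up
- lever_c (a joint): shim lever of the far right corner, rad: 0 to 0.08 raised, 0.96 flat (stop). Tab 49 mm, tip 60 mm from the pivot. Press the smooth tab straight down (2 to 8 N), the finger sliding on it, till it lies level, upper face of the arm 37.5 mm above the bench; it stays. Flat, its nose stands 4.5 mm below the feet: it fills the gap over the worn pad, but over a sound pad it binds or jacks the corner up
- lever_d (a joint): shim lever of the far left corner, rad: 0 to 0.08 raised, 0.96 flat (stop). Tab 49 mm, tip 60 mm from the pivot. Press the smooth tab straight down (2 to 8 N), the finger sliding on it, till it lies level, upper face of the arm 37.5 mm above the bench; it stays. Flat, its nose stands 4.5 mm below the feet: it fills the gap over the worn pad, but over a sound pad it binds or jacks the corner up
- brayer: small ink roller with black handle, 187x77x50 mm, a bystander on the bench, to be left alone; origin at the centre of its underside
- scraper: ink scraper with wooden handle, 186x45x17 mm, a bystander on the bench, to be left alone; origin at the centre of its underside
- blue_tube: aluminium paint tube with a blue label, 128x35x26 mm, a bystander on the bench, to be left alone; origin at the centre of its underside
- black_tin: ink tin with a black lid spot, 78x78x44 mm, a bystander on the bench, to be left alone; origin at the centre of its underside
- tape: roll of masking tape, 96x95x25 mm, a bystander on the bench, to be left alone; origin at the centre of its underside
- baren: black disc-shaped printing baren with a wooden bow, 108x108x34 mm, a bystander on the bench, to be left alone; origin at the centre of its underside

How it is judged:
By the outcome, as a careful person would: the job done as asked, in the order asked, and still so for the second after the job is handed in, with the robot touching nothing.
It also fails if it takes over 58 s, if anything falls off the work surface, if the arm or the gripper's body presses on something with over 40 N, if the wrist force passes 120 N, or if a joint passes its speed limit or range.

### The arm

A 7-joint arm with a two-finger parallel gripper is mounted at the origin on a cart in front of the work surface, level with it; the furniture and walls round the work are solid. World frame = base frame: x ahead of the robot, y to its left, z up, the work surface at z = 0. Lengths are in mm, angles in rad, forces in N, time in s.
With the tool pointing down it reaches from about 400 to 875 mm from the base axis. Payload 4.4 kg.
Tool frame: the origin (TCP) lies at the very end of the fingers, on their centre line; the grasp point (between the pads) lies 19 mm behind it; y points along the fingers, x is the direction in which the jaws open and shut, and the axes are right-handed (so a half turn about y gives the same grasp; the last joint's range is limited). The gripper opens to 85 mm and grips with 20 to 120 N. Pads are 22 mm wide; open, the fingers measure 114 mm over their backs; the gripper's body (76 mm by 85 mm) begins 54 mm behind the grasp point. The pads swing forward as they close: fully open they stand 13 mm farther back than shut.
Start: joints at [1.111, 0.628, 0.038, 1.517, -0.027, 0.996, -0.02], TCP at [249.433, -600.251, 231.313] pointing down, gripper open.
Joint ranges: [-3.06, 3.06], [-0.37, 2.12], [-1.25, 1.32], [0.18, 2.47], [-1.1, 4.24], [0.23, 1.98], [-2.94, 2.94]. Speed limits (rad/s): [2.57, 2.57, 3.14, 3.14, 3.14, 3.14, 3.14].

### API

Orientations are given as [roll, pitch, yaw] about the fixed x, y, z axes, in that order (R = Rz(yaw) Ry(pitch) Rx(roll)).
In Python, from cell import readout, eyes, finish_job gives the robot as it stands. The module is installed in compiled form; this text tells all that it offers.
- The arm moves only by the tool apply_moves, never from a script. Its argument "commands" is a list that holds one entry, the list of rows, each a list of 6 numbers: the shift along the tool's x, y, z in units of 0.04 m (1.0 is 0.04 m), then the turn, a rotation vector about the tool's x, y, z in units of 5 degrees (1.0 is 5 degrees). A call has 1 to 8 rows; each row shifts and turns the pose as measured when the row begins, along the tool's axes as they then stand; what a row does not reach is not made up. A row lasts 1/12 s, in which the tool goes at most 41.7 mm and 7.16 degrees, less where a joint would pass 70% of its speed; a pose out of reach is approached as far as the arm can. A call with a number of a shift or a turn outside -1 to 1 is refused whole. A call with a gripper value outside its range is refused whole. "claw" is the finger opening in mm, from 0 to 85.4, set as the call begins (left out, the last holds). The fingers move at their own pace and stop on an object; the grip force is fixed at half the most. Time passes only in rows, so rows that do not move let the fingers close. It gives the time, the measured TCP pose, the force and the opening at its end, in the units of the state.
- readout.read_state(): the state, without advancing time (a new reading comes with each control period).
- eyes.get_image(name): name is "scene" or "top"; returns a dict with "image" (384x512x3 uint8, red, green, blue), "mtx" (3x3 intrinsics, pixels), "rvec" (rotation vector, rad) and "tvec" (3), from world to camera coordinates, as OpenCV has them. Camera axes: x right, y down, z forward; pixel columns grow to the right and rows downward; lengths in mm; the calibration is good to about 2 mm. A picture is of the moment at which its call begins. There is no depth.
- finish_job(): hands the job in, once; it reports no verdict.
The state is a dict: "clock": time; "qpos": joint angles; "qd": joint speeds; "tau": joint torques, N m; "eef_pos": TCP position; "tool_rot": TCP orientation; "force": force on the tool from outside, world axes, zero at the start; "torque": the same for the moment, N m; "width": finger opening in mm.
Only numpy, scipy, OpenCV 4.12 (cv2) and the standard library are available. Lean on these libraries where they do the work, as an engineer would, in place of code of your own. Each camera call takes 0.05 s, during which the arm holds its last target. There are 200 camera calls.

## Working session

There is one attempt and no reset: what is moved stays moved. The work goes in short steps, Python scripts to look and compute and a tool call to move; the robot and the scene stay as the last step left them, time stands still between calls to the robot, and variables do not carry over. Pictures are saved under pics/ and viewed, about 8 in all and at most 12, crops included, and the job is handed in when it is done.

Besides the shell and the picture viewer there is one more tool, called after "Request:" as name([rows], argument=value, ...), one row to a line, values as JSON. apply_moves: Moves the arm, as the interface text tells. Shifts and turns lie within -1 to 1; 1 stands for 0.04 m of shift or 5 degrees of turn. Its arguments: {"type":"object","properties":{"commands":{"type":"array"},"claw":{"type":"number"}},"required":["commands"]}

```bash
mkdir -p pics
python3 - <<'E'
from cell import readout, eyes
import cv2,numpy as np
print(readout.read_state())
for n in("top","scene"):
    d=eyes.get_image(n); np.savez(n,**d); cv2.imwrite(f"pics/{n}0.png",cv2.resize(d["image"][:,:,::-1],None,fx=1.5,fy=1.5,interpolation=cv2.INTER_CUBIC)); print(n,d["mtx"],d["rvec"],d["tvec"])
E
```

```text
{'clock': 0.0, 'qpos': array([ 1.11120615,  0.62931933,  0.03845992,  1.51844151, -0.02698765,
        0.99626726, -0.02002064]), 'qd': array([ 0.00193125,  0.00070457,  0.00104114, -0.00063971,  0.00021431,
        0.00174096, -0.00035112]), 'tau': array([ 4.29703014e-04, -5.63391531e+01,  1.22613318e+00, -1.93441147e+01,
        1.09261626e-02,  1.03144758e-02, -3.82913959e-05]), 'eef_pos': array([ 249.16120318, -599.64244949,  230.3832725 ]), 'tool_rot': array([-1.57084259,  0.00191637, -1.17703631]), 'force': array([-0.21014193,  0.19905642,  0.80485307]), 'torque': array([-0.02836407,  0.04692488, -0.02394993]), 'width': 85.52955741818329}
top [[479.14504067   0.         260.39499494]
 [  0.         479.14504067 190.2441848 ]
 [  0.           0.           1.        ]] [ 2.15425639 -2.18218581  0.09269297] [  -8.86257833  619.34701937 1634.66886676]
scene [[410.97342453   0.         256.34555561]
 [  0.         410.97342453 194.18233345]
 [  0.           0.           1.        ]] [ 1.05747106 -1.9971693   1.292856  ] [303.79568973 294.95859767 985.00460115]
```

View pics/top0.png

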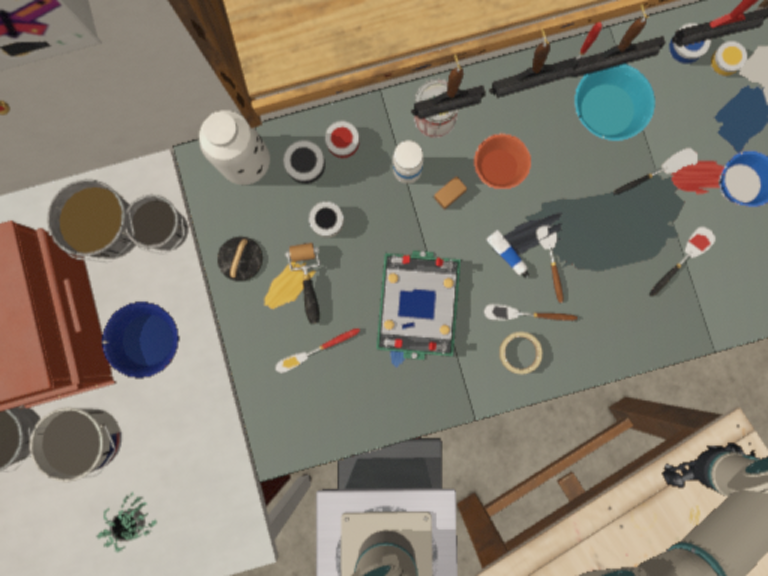

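View pics/scene0.png

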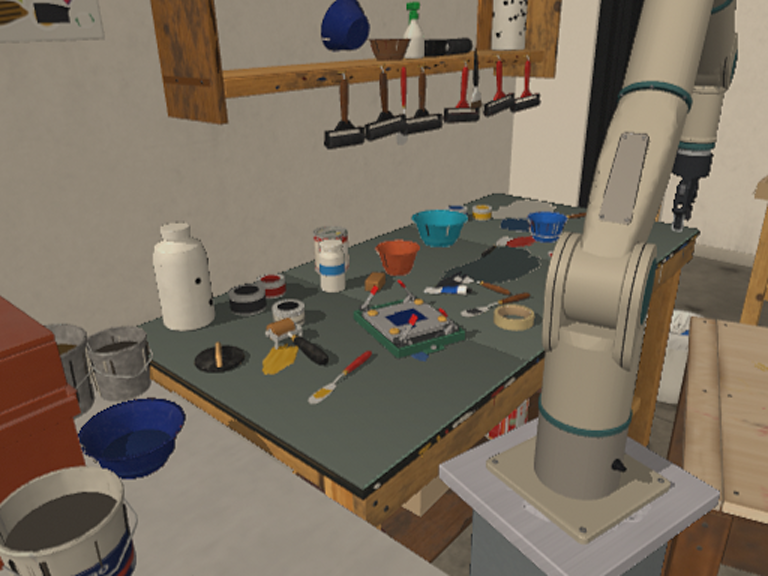

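```bash
cat > h.py <<'E'
import cv2,numpy as np
from scipy.spatial.transform import Rotation as R
def load(n):
    d=np.load(n+".npz"); return {k:d[k] for k in d.files}
def unproj(d,uv,z):
    Rm=cv2.Rodrigues(d["rvec"])[0]; c=-Rm.T@d["tvec"].ravel()
    r=Rm.T@np.linalg.inv(d["mtx"])@np.array([*uv,1.]); return c+r*(z-c[2])/r[2]
def proj(d,p): return cv2.projectPoints(np.array(p,float).reshape(-1,1,3),d["rvec"],d["tvec"],d["mtx"],None)[0].reshape(-1,2)
E
python3 - <<'E'
from h import *
for n,(u0,u1,v0,v1),z in(("top",(245,315,160,245),41),("scene",(230,320,180,245),41)):
    d=load(n); im=d["image"]; c=im[v0:v1,u0:u1]
    h=cv2.cvtColor(c,cv2.COLOR_RGB2HSV)
    for nm,lo,hi in (("brass",(12,90,120),(30,255,255)),("red",(0,150,90),(6,255,255))):
        m=cv2.inRange(h,lo,hi); k,l,s,ce=cv2.connectedComponentsWithStats(m)
        for i in range(1,k):
            if s[i,4]>3:
                w=c[l==i]; uv=ce[i]+[u0,v0]; print(n,nm,s[i,4],uv.round(1),unproj(d,uv,40 if nm=="brass" else 75)[:2].round(1))
    cv2.imwrite(f"pics/{n}c.png",cv2.resize(c[:,:,::-1],None,fx=6,fy=6,interpolation=cv2.INTER_CUBIC))
E
python3 -c "
import cv2,numpy as np
a=cv2.imread('pics/topc.png');b=cv2.imread('pics/scenec.png')
b=cv2.resize(b,(370,int(b.shape[0]*370/b.shape[1])));o=np.zeros((510,790,3),np.uint8);o[:,:420]=a;o[:b.shape[0],420:]=b
cv2.imwrite('pics/cc.png',o)"
```

```text
top brass 29 [261.7 184.9] [636.7 -21.6]
top brass 31 [298.5 188.4] [ 622.7 -148.6]
top brass 30 [258.8 216.1] [529.1 -10.4]
top brass 31 [296.1 219.4] [ 516.1 -138. ]
top red 20 [270.4 172.8] [673.9 -51.9]
top red 17 [292.5 174.4] [ 667.4 -126.5]
top red 23 [265.3 228.6] [485.6 -32. ]
top red 21 [287.7 230.3] [ 478.9 -107.1]
scene brass 78 [248.1 186.7] [ 797.5 -125. ]
scene brass 18 [278.4 200.8] [ 616.9 -142.7]
scene brass 24 [247.6 208.2] [629.8 -16.4]
scene brass 23 [294.3 212. ] [ 509.5 -131.7]
scene brass 26 [262.2 220.3] [522.3  -5.7]
scene red 9 [267.2 188.8] [ 666.7 -127.4]
scene red 20 [249.1 192.9] [673.8 -51.8]
scene red 14 [294.8 207.9] [ 477.7 -108. ]
scene red 20 [275. 213.] [485.2 -31.5]
scene red 71 [239.9 239.4] [404.3 152. ]
```

View pics/cc.png

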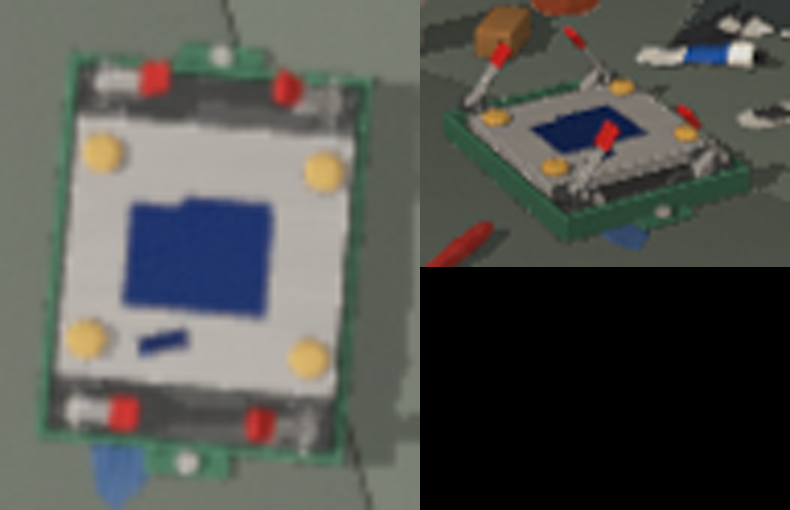

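The top crop (0.5 px-class blobs) shows four brass heads at full-image pixels a(259,216), b(296,219), c(298,188), d(262,185). All four red levers are standing, and the slab is yawed about -0.10 rad. I'll turn the jaws along the slab's x and close the fingers.

Request:
apply_moves([
  [[0,0,0,0,0.71,0],[0,0,0,0,0.71,0],[0,0,0,0,0.71,0],[0,0,0,0,0.71,0],[0,0,0,0,0.71,0],[0,0,0,0,0.71,0],[0,0,0,0,0.71,0],[0,0,0,0,0.71,0]],
], claw=0)

```text
clock: 0.77
eef_pos: [247.9, -596.8, 225.9]
tool_rot: [-1.576, 0.01, -1.695]
force: [0.5, 0.0, 0.6]
width: 0.1
```

```bash
cat >> h.py <<'E'
def tri(u1,u2):
    t,s=load("top"),load("scene")
    P=[d["mtx"]@np.c_[cv2.Rodrigues(d["rvec"])[0],d["tvec"].ravel()] for d in(t,s)]
    X=cv2.triangulatePoints(P[0],P[1],np.array(u1,float).reshape(2,1),np.array(u2,float).reshape(2,1)); return (X[:3]/X[3]).ravel()
def go(p,yaw=None):
    "shift in tool units from the present pose to world point p"
    from cell import readout
    s=readout.read_state(); M=R.from_euler("xyz",s["tool_rot"]); 
    print("t",round(s["clock"],2),"tcp",s["eef_pos"].round(1),"rpy",s["tool_rot"].round(3),"F",s["force"].round(2),"w",round(s["width"],1))
    print("shift units",(M.inv().apply(np.array(p)-s["eef_pos"])/40).round(2))
    if yaw is not None: print("turn units",(np.degrees((M.inv()*R.from_euler("xyz",[-np.pi/2,0,yaw])).as_rotvec())/5).round(2))
E
python3 - <<'E'
from h import *
T=dict(a=((258.8,216.1),(262.2,220.3)),b=((296.1,219.4),(294.3,212)),c=((298.5,188.4),(278.4,200.8)),d=((261.7,184.9),(247.6,208.2)),
 ta=((265.3,228.6),(275,213)),tb=((287.7,230.3),(294.8,207.9)),tc=((292.5,174.4),(267.2,188.8)),td=((270.4,172.8),(249.1,192.9)))
for k,v in T.items(): print(k,tri(*v).round(1))
go([529,-10,150],-1.673)
E
```

```text
a [529.2 -10.4  35.9]
b [ 516.5 -138.1   35.5]
c [ 623.5 -148.3   36.2]
d [637.3 -21.4  35.9]
ta [485.5 -32.   74.5]
tb [ 478.5 -107.5   74.7]
tc [ 667.1 -126.9   74.9]
td [673.8 -51.8  75. ]
t 0.77 tcp [ 247.9 -596.8  225.9] rpy [-1.576  0.01  -1.695] F [0.48 0.03 0.56] w 0.1
shift units [-15.41   2.02   5.16]
turn units [ 0.06 -0.26 -0.11]
```

Request:
apply_moves([
  [[-0.94,0.1,0.32,0,-0.1,0],[-0.94,0.1,0.32,0,-0.1,0],[-0.94,0.1,0.32,0,0,0],[-0.94,0.1,0.32,0,0,0],[-0.94,0.1,0.32,0,0,0],[-0.94,0.1,0.32,0,0,0],[-0.94,0.1,0.32,0,0,0],[-0.94,0.1,0.32,0,0,0]],
])

```text
clock: 1.43
eef_pos: [380.7, -308.5, 190.3]
tool_rot: [-1.582, 0.002, -1.7]
force: [1.4, -0.2, -0.6]
width: -0.0
```

Request:
apply_moves([
  [[-0.94,0.1,0.32,0,0,0],[-0.94,0.1,0.32,0,0,0],[-0.94,0.1,0.32,0,0,0],[-0.94,0.1,0.32,0,0,0],[-0.94,0.1,0.32,0,0,0],[-0.94,0.1,0.32,0,0,0],[0,0,0,0,0,0],[0,0,0,0,0,0]],
])

```text
clock: 2.1
eef_pos: [490.6, -72.0, 162.8]
tool_rot: [-1.584, 0.008, -1.683]
force: [-1.4, -0.8, -0.2]
width: 0.1
```

```bash
python3 -c "
from h import *
go([529.2,-10.4,110],-1.673)"
```

```text
t 2.1 tcp [490.6 -72.  162.8] rpy [-1.584  0.008 -1.683] F [-1.44 -0.84 -0.23] w 0.1
shift units [-1.63  1.32  0.8 ]
turn units [ 0.15 -0.12 -0.09]
```

Request:
apply_moves([
  [[-0.55,0,0.27,0.05,-0.04,-0.03],[-0.55,0,0.27,0.05,-0.04,-0.03],[-0.55,0.3,0.27,0.05,-0.04,-0.03],[0,0.5,0,0,0,0],[0,0.5,0,0,0,0],[0,0,0,0,0,0],[0,0,0,0,0,0]],
])

```text
clock: 2.68
eef_pos: [531.2, -11.6, 109.3]
tool_rot: [-1.57, -0.001, -1.677]
force: [-0.1, 0.3, 0.4]
width: -0.0
```

```bash
python3 -c "
from h import *
go([529.2,-10.4,42],-1.673)"
```

```text
t 2.68 tcp [531.2 -11.6 109.3] rpy [-1.570e+00 -1.000e-03 -1.677e+00] F [-0.14  0.29  0.4 ] w -0.0
shift units [-0.03  1.68 -0.05]
turn units [-0.01 -0.05  0.01]
```

Request:
apply_moves([
  [[-0.03,0.4,-0.05,0,0,0],[0,0.4,0,0,0,0],[0,0.4,0,0,0,0],[0,0.3,0,0,0,0],[0,0,0,0,0,0],[0,0,0,0,0,0]],
])

```text
clock: 3.18
eef_pos: [531.6, -17.8, 53.6]
tool_rot: [-1.563, -0.003, -1.688]
force: [0.0, -1.4, 0.6]
width: 0.1
```

Request:
apply_moves([
  [[0,0.06,0,0,0,0],[0,0.06,0,0,0,0],[0,0.06,0,0,0,0]],
])

```text
clock: 3.43
eef_pos: [533.6, -19.5, 49.4]
tool_rot: [-1.558, -0.003, -1.69]
force: [-0.4, -0.3, -0.0]
width: 0.4
```

Request:
apply_moves([
  [[-0.12,0,-0.07,-0.14,-0.15,0],[-0.1,0.03,-0.06,0,0,0],[0,0.03,0,0,0,0]],
])

```text
clock: 3.68
eef_pos: [529.8, -9.5, 47.9]
tool_rot: [-1.569, -0.003, -1.676]
force: [-0.4, -0.6, -0.1]
width: -0.1
```

Request:
apply_moves([
  [[0,0.05,0,0,0,0],[0,0.05,0,0,0,0],[0,0.05,0,0,0,0]],
])

```text
clock: 3.93
eef_pos: [530.0, -8.3, 41.8]
tool_rot: [-1.568, -0.002, -1.674]
force: [-0.2, -0.0, 0.1]
width: 0.2
```

Request:
apply_moves([
  [[0,0.04,0,0,0,0],[0,0.04,0,0,0,0]],
])

```text
clock: 4.1
eef_pos: [530.0, -8.4, 41.0]
tool_rot: [-1.568, -0.001, -1.675]
force: [-6.1, 0.3, 28.8]
width: -0.1
```

Request:
apply_moves([
  [[0,0.05,0,0,0,0],[0,0.05,0,0,0,0]],
])

```text
clock: 4.27
eef_pos: [530.0, -8.4, 41.1]
tool_rot: [-1.568, -0.0, -1.675]
force: [-4.8, 1.3, 23.0]
width: 0.1
```

a is firm (29 N at z 41.0). Next is b.

Request:
apply_moves([
  [[0,-0.25,0,0,0,0],[0,-0.25,0,0,0,0],[0.8,0,0,0,0,0],[0.8,0,0,0,0,0],[0.8,0,0,0,0,0],[0.7,0,0,0,0,0],[0,0,0,0,0,0],[0,0,0,0,0,0]],
])

```text
clock: 4.93
eef_pos: [519.6, -134.8, 64.8]
tool_rot: [-1.562, 0.0, -1.669]
force: [-1.4, 1.2, -0.4]
width: -0.0
```

```bash
python3 -c "
from h import *
go([516.5,-138.1,46],-1.673)"
```

```text
t 4.93 tcp [ 519.6 -134.8   64.8] rpy [-1.562  0.    -1.669] F [-1.45  1.19 -0.35] w -0.0
shift units [ 0.09  0.47 -0.07]
turn units [-0.1   0.04 -0.  ]
```

Request:
apply_moves([
  [[0.07,0.12,-0.06,-0.1,0,0],[0,0.12,0,0,0,0],[0,0.12,0,0,0,0],[0,0.1,0,0,0,0],[0,0,0,0,0,0]],
])

```text
clock: 5.35
eef_pos: [517.2, -134.0, 44.5]
tool_rot: [-1.572, 0.002, -1.665]
force: [0.4, 0.2, -0.7]
width: 0.1
```

Request:
apply_moves([
  [[0,0.03,0,0,0,0],[0,0.03,0,0,0,0]],
])

```text
clock: 5.52
eef_pos: [517.2, -132.2, 41.3]
tool_rot: [-1.574, 0.002, -1.662]
force: [-0.9, -0.8, 4.1]
width: 0.1
```

Request:
apply_moves([
  [[0,0.04,0,0,0,0],[0,0.04,0,0,0,0]],
])

```text
clock: 5.68
eef_pos: [517.2, -132.5, 40.9]
tool_rot: [-1.573, 0.002, -1.662]
force: [-5.0, 1.2, 22.2]
width: 0.0
```

Request:
apply_moves([
  [[0,0.04,0,0,0,0],[0,0.04,0,0,0,0]],
])

```text
clock: 5.85
eef_pos: [517.2, -132.4, 41.0]
tool_rot: [-1.572, 0.002, -1.662]
force: [-3.3, 1.0, 14.8]
width: 0.2
```

b is firm (22 N at z 40.9). Next is c.

Request:
apply_moves([
  [[0,-0.25,0,0,0,0],[0,-0.25,0,0,0,0],[0.03,0,0.67,0,-0.1,0],[0.03,0,0.67,0,-0.1,0],[0.03,0,0.67,0,0,0],[0.03,0,0.67,0,0,0],[0,0,0,0,0,0],[0,0,0,0,0,0]],
])

```text
clock: 6.52
eef_pos: [627.5, -144.8, 67.6]
tool_rot: [-1.57, 0.002, -1.642]
force: [-0.5, -0.3, -0.5]
width: -0.5
```

```bash
python3 -c "
from h import *
go([623.5,-148.3,46],-1.673)"
```

```text
t 6.52 tcp [ 627.5 -144.8   67.6] rpy [-1.57   0.002 -1.642] F [-0.45 -0.32 -0.5 ] w -0.5
shift units [ 0.09  0.54 -0.09]
turn units [-0.01  0.35 -0.03]
```

Request:
apply_moves([
  [[0.09,0.12,-0.09,0,0.35,0],[0.02,0.12,0,0,0,0],[0.02,0.12,0,0,0,0],[0.02,0.12,0,0,0,0],[0.02,0.05,0,0,0,0]],
])

```text
clock: 6.93
eef_pos: [619.1, -151.2, 45.3]
tool_rot: [-1.574, 0.003, -1.676]
force: [-0.6, 0.6, 0.6]
width: -0.3
```

Request:
apply_moves([
  [[0,0.04,0,0,0,0],[0,0.04,0,0,0,0]],
])

```text
clock: 7.1
eef_pos: [617.8, -151.6, 41.0]
tool_rot: [-1.576, 0.003, -1.677]
force: [0.9, 0.2, 1.1]
width: 0.2
```

Request:
apply_moves([
  [[0,0.04,0,0,0,0],[0,0.04,0,0,0,0]],
])

```text
clock: 7.27
eef_pos: [618.3, -152.0, 38.4]
tool_rot: [-1.574, 0.002, -1.677]
force: [-1.1, -0.8, 5.3]
width: 0.1
```

Request:
apply_moves([
  [[-0.03,0.04,0.03,0,0,0],[-0.02,0.04,0.02,0,0,0]],
])

```text
clock: 7.43
eef_pos: [618.8, -152.0, 36.9]
tool_rot: [-1.577, 0.001, -1.679]
force: [-6.0, 0.6, 20.3]
width: -0.4
```

Request:
apply_moves([
  [[0,0.04,0,0,0,0],[0,0.04,0,0,0,0]],
])

```text
clock: 7.6
eef_pos: [618.7, -152.1, 37.1]
tool_rot: [-1.577, 0.001, -1.679]
force: [-3.0, 1.1, 11.5]
width: 0.0
```

c sinks 4.5 mm to the stop at z 37. Lifting now and going to lever c.

Request:
apply_moves([
  [[0,-0.3,0,0,0,0],[0,-0.6,0,0,0,0],[0,-0.6,0,0,0,0],[0,-0.6,0,0,0,0],[-0.3,0,0.4,0,0,0],[-0.3,0,0.4,0,0,0],[-0.1,0,0.3,0,0,0],[0,0,0,0,0,0]],
])

```text
clock: 8.27
eef_pos: [667.4, -129.0, 129.6]
tool_rot: [-1.575, 0.001, -1.681]
force: [0.7, -0.2, -0.4]
width: 0.5
```

Run:
```python
from h import *
from cell import eyes
go([667.2,-124,95],-1.673)
d=eyes.get_image("scene"); cv2.imwrite("pics/s2.png",cv2.resize(d["image"][150:260,200:340,::-1],None,fx=5,fy=5,interpolation=cv2.INTER_CUBIC))
```

```text
t 8.27 tcp [ 667.4 -129.   129.6] rpy [-1.575e+00  1.000e-03 -1.681e+00] F [ 0.68 -0.16 -0.37] w 0.5
shift units [-0.12  0.86 -0.02]
turn units [ 0.04 -0.09 -0.01]
```

View pics/s2.png

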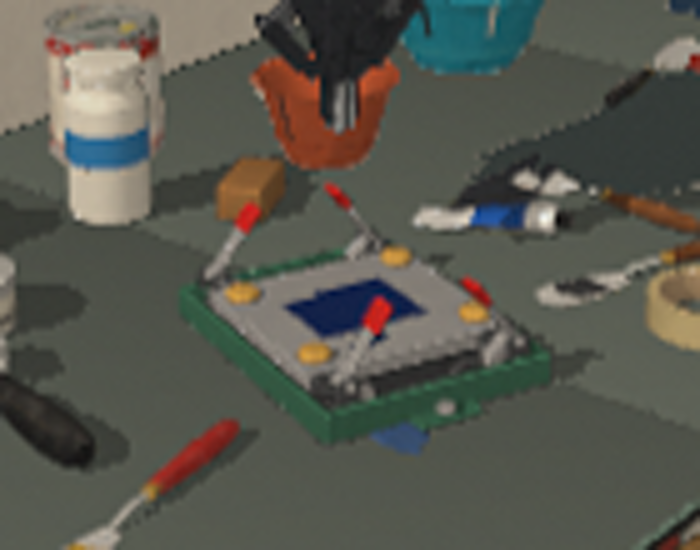

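The picture shows the fingertips at crop (342,125), above lever c's tab at (338,192). All four levers are still standing.

Request:
apply_moves([
  [[-0.06,0.25,-0.02,0,-0.09,0],[-0.06,0.25,0,0,0,0],[0,0.25,0,0,0,0],[0,0.1,0,0,0,0],[0,0,0,0,0,0]],
])

```text
clock: 8.73
eef_pos: [660.3, -125.5, 90.6]
tool_rot: [-1.583, 0.0, -1.675]
force: [-0.4, 0.2, -0.2]
width: -0.2
```

```bash
python3 -c "
from h import *
go([667.4,-122,85],-1.673)"
```

```text
t 8.73 tcp [ 660.3 -125.5   90.6] rpy [-1.583  0.    -1.675] F [-0.41  0.24 -0.21] w -0.2
shift units [-0.11  0.14  0.17]
turn units [ 0.14 -0.02 -0.  ]
```

Request:
apply_moves([
  [[-0.08,0,0.18,0.14,0,0],[0,0.08,0.01,0,0,0],[0,0.08,0.01,0,0,0],[0,0.08,0.01,0,0,0]],
])

```text
clock: 9.07
eef_pos: [669.5, -123.2, 80.3]
tool_rot: [-1.57, 0.001, -1.676]
force: [-0.7, 2.8, 4.0]
width: 0.1
```

Request:
apply_moves([
  [[0,0.08,0.01,0,0,0],[0,0.08,0.01,0,0,0],[0,0.08,0.01,0,0,0]],
])

```text
clock: 9.32
eef_pos: [671.2, -116.6, 72.6]
tool_rot: [-1.571, 0.01, -1.674]
force: [-5.0, 6.0, 12.0]
width: -0.2
```

Request:
apply_moves([
  [[0,0.08,-0.02,0,0,-0.1],[0,0.08,-0.02,0,0,0],[0,0.08,0,0,0,0]],
])

```text
clock: 9.57
eef_pos: [670.8, -108.1, 66.2]
tool_rot: [-1.571, 0.011, -1.67]
force: [-3.4, 4.8, 6.3]
width: 0.2
```

```bash
python3 -c "
from h import *
go([668.3,-113,45],-1.673)"
```

```text
t 9.57 tcp [ 670.8 -108.1   66.2] rpy [-1.571  0.011 -1.67 ] F [-3.38  4.84  6.33] w 0.2
shift units [ 0.13  0.53 -0.05]
turn units [-0.    0.04 -0.12]
```

Request:
apply_moves([
  [[0.06,0.08,-0.02,0,0,-0.12],[0.06,0.08,-0.01,0,0,0],[0.06,0.08,0,0,0,0]],
])

```text
clock: 9.82
eef_pos: [670.7, -103.1, 59.6]
tool_rot: [-1.57, 0.014, -1.664]
force: [-2.1, 5.5, 6.9]
width: 0.4
```

Request:
apply_moves([
  [[0.05,0.08,0,0,0,-0.05],[0.05,0.08,0,0,0,0],[0.05,0.08,0,0,0,0]],
])

```text
clock: 10.07
eef_pos: [671.1, -102.1, 51.1]
tool_rot: [-1.569, 0.017, -1.659]
force: [0.1, 0.5, 1.9]
width: -0.3
```

Request:
apply_moves([
  [[0.1,0.06,-0.02,0,0.1,-0.18],[0.06,0.06,-0.02,0,0,0],[0.04,0.06,-0.01,0,0,0]],
])

```text
clock: 10.32
eef_pos: [669.0, -112.4, 43.1]
tool_rot: [-1.567, -0.002, -1.67]
force: [0.5, 1.0, 2.2]
width: 0.1
```

Request:
apply_moves([
  [[0.02,0.06,0,0,0,0],[0.02,0.06,0,0,0,0]],
])

```text
clock: 10.48
eef_pos: [669.2, -114.5, 38.8]
tool_rot: [-1.567, -0.002, -1.671]
force: [-5.1, 4.6, 25.4]
width: 0.1
```

Request:
apply_moves([
  [[-0.05,0.04,0,0,0,0],[-0.05,0.04,0,0,0,0]],
])

```text
clock: 10.65
eef_pos: [669.1, -114.4, 39.1]
tool_rot: [-1.567, -0.005, -1.673]
force: [-3.7, -0.6, 13.5]
width: -0.1
```

Request:
apply_moves([
  [[-0.05,0.04,0,0,0,0],[-0.05,0.05,0,0,0,0]],
])

```text
clock: 10.82
eef_pos: [669.1, -114.4, 39.0]
tool_rot: [-1.566, -0.009, -1.676]
force: [-4.4, -0.5, 17.2]
width: -0.2
```

Request:
apply_moves([
  [[0,-0.3,0,0,0,0],[0,-0.6,0,0,0,0],[0,-0.6,0,0,0,0],[0,-0.6,0,0,0,0],[0,0,0,0,0,0]],
])

```text
clock: 11.23
eef_pos: [666.4, -118.1, 125.0]
tool_rot: [-1.571, -0.013, -1.679]
force: [0.9, -1.8, 0.3]
width: 0.3
```

Run:
```python
from h import *
from cell import eyes
go([623.5,-148.3,100],-1.673)
d=eyes.get_image("scene"); np.savez("s3",**d); im=d["image"]
c=im[180:245,230:320]; h=cv2.cvtColor(c,cv2.COLOR_RGB2HSV); m=cv2.inRange(h,(0,150,90),(6,255,255)); k,l,s,ce=cv2.connectedComponentsWithStats(m)
for i in range(1,k): print(s[i,4],(ce[i]+[230,180]).round(1))
p=np.array([664.1,-154.4,34.5]); u=np.array([.1,.995,0])
for deg in(0,3,6): a=np.radians(deg); print(deg,proj(d,[p+49*(u*np.cos(a)+[0,0,np.sin(a)])+[0,0,3]]).round(1))
cv2.imwrite("pics/s3.png",cv2.resize(im[170:250,220:320,::-1],None,fx=7,fy=7,interpolation=cv2.INTER_CUBIC))
```

```text
t 11.23 tcp [ 666.4 -118.1  125. ] rpy [-1.571 -0.013 -1.679] F [ 0.86 -1.79  0.28] w 0.3
shift units [ 0.86  0.64 -0.98]
turn units [ 0.   -0.07  0.15]
20 [249.1 192.9]
15 [262.4 199.8]
14 [294.8 207.9]
21 [275.  212.8]
71 [239.9 239.4]
0 [[262.2 199.2]]
3 [[262.2 198.5]]
6 [[262.2 197.9]]
```

View pics/s3.png

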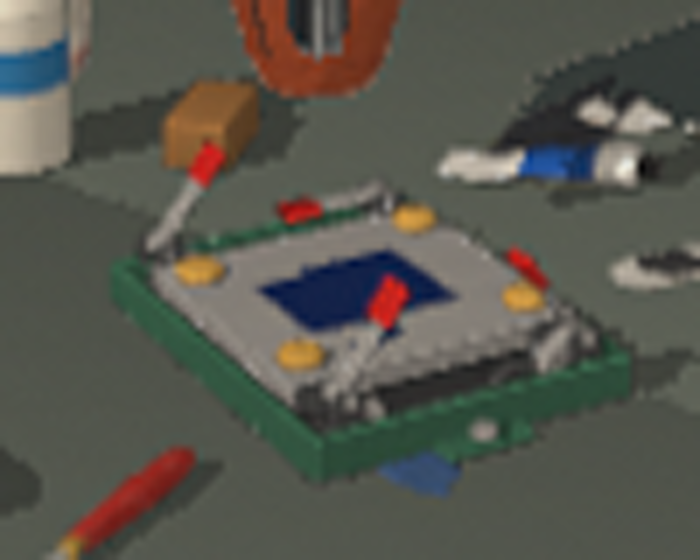

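Lever c lies flat: its red tab is at crop (298,210) and its pixel matches the 0° prediction. The other three tabs haven't moved. Re-pressing c.

Request:
apply_moves([
  [[0.43,0,-0.49,0,-0.03,0.07],[0.43,0,-0.49,0,-0.03,0.07],[0,0.4,0,0,0,0],[0,0.4,0,0,0,0],[0,0.4,0,0,0,0],[0,0,0,0,0,0],[0,0,0,0,0,0]],
])

```text
clock: 11.87
eef_pos: [616.8, -151.9, 69.8]
tool_rot: [-1.579, -0.002, -1.676]
force: [-0.1, -0.0, -0.1]
width: 0.1
```

```bash
python3 -c "
from h import *
go([623.5,-148.3,46],-1.673)"
```

```text
t 11.87 tcp [ 616.8 -151.9   69.8] rpy [-1.579 -0.002 -1.676] F [-0.12 -0.02 -0.12] w 0.1
shift units [-0.11  0.59  0.16]
turn units [ 0.1  -0.03  0.03]
```

Request:
apply_moves([
  [[-0.1,0.12,0.16,0.1,0,0],[0,0.12,0.01,0,0,0],[0,0.12,0.01,0,0,0],[0,0.12,0.01,0,0,0],[0,0.06,0,0,0,0]],
])

```text
clock: 12.28
eef_pos: [627.1, -148.1, 47.7]
tool_rot: [-1.567, -0.002, -1.675]
force: [0.7, 0.2, -0.0]
width: 0.2
```

Request:
apply_moves([
  [[0,0.04,0,0,0,0],[0,0.04,0,0,0,0]],
])

```text
clock: 12.45
eef_pos: [627.4, -147.8, 44.0]
tool_rot: [-1.567, -0.002, -1.674]
force: [-0.3, 0.3, 0.5]
width: -0.0
```

Request:
apply_moves([
  [[0,0.04,0,0,0,0],[0,0.04,0,0,0,0]],
])

```text
clock: 12.62
eef_pos: [627.5, -147.9, 41.1]
tool_rot: [-1.567, -0.003, -1.674]
force: [-3.2, 1.8, 15.6]
width: -0.2
```

Request:
apply_moves([
  [[0,0.05,0,0,0,0],[0,0.05,0,0,0,0]],
])

```text
clock: 12.78
eef_pos: [627.5, -147.9, 41.0]
tool_rot: [-1.567, -0.002, -1.675]
force: [-5.1, 2.3, 15.9]
width: -0.1
```

Request:
apply_moves([
  [[0,0.05,0,0,0,0],[0,0.05,0,0,0,0]],
])

```text
clock: 12.95
eef_pos: [627.6, -147.9, 41.1]
tool_rot: [-1.566, -0.001, -1.675]
force: [-3.0, 1.3, 13.1]
width: -0.0
```

Request:
apply_moves([
  [[0,-0.3,-0.05,0,0,0],[0,-0.6,0,0,0,0],[0,-0.6,0,0,0,0],[0,-0.6,0,0,0,0],[0,-0.6,0,0,0,0],[0,0,0,0,0,0],[0,0,0,0,0,0]],
])

```text
clock: 13.53
eef_pos: [624.4, -148.2, 157.7]
tool_rot: [-1.564, -0.001, -1.676]
force: [-0.3, 0.4, -1.1]
width: -0.2
```

Run:
```python
from h import *
from cell import eyes
go([623.5,-148.3,150])
d=eyes.get_image("scene"); im=d["image"]
c=im[180:245,230:320]; h=cv2.cvtColor(c,cv2.COLOR_RGB2HSV); m=cv2.inRange(h,(0,150,90),(6,255,255)); k,l,s,ce=cv2.connectedComponentsWithStats(m)
for i in range(1,k): print(s[i,4],(ce[i]+[230,180]).round(1))
```

```text
t 13.53 tcp [ 624.4 -148.2  157.7] rpy [-1.564e+00 -1.000e-03 -1.676e+00] F [-0.3   0.4  -1.06] w -0.2
shift units [ 0.01  0.19 -0.02]
19 [249.2 192.9]
15 [262.4 199.8]
14 [294.8 207.9]
20 [275. 213.]
71 [239.9 239.4]
```

```bash
python3 -c "
from cell import finish_job
print(finish_job())"
```

```text
the job is handed in; nothing more can be done
None
```

The rocking corner is the far right one (c). Its shim lever is now pressed flat, and the corner no longer sinks. I handed the job in at about 13.5 s with the arm lifted clear.

| Corner | Result when pressed |
|---|---|
| a (near left) | firm, about 29 N at z 41.0 |
| b (near right) | firm, about 22 N at z 40.9 |
| c (far right) | sank about 4.5 mm to z 37 |
| d (far left) | not pressed, as the sinking corner was already found |
| c again, after the lever | firm, about 16 N at z 41.0 |

- **Lever c:** while I pressed it, it stopped at z 39.0, about 1.5 mm above the stated 37.5 mm for the arm. I took that to be the tab being thicker than the arm. The camera picture matches the lever lying flat within a pixel, and lever c did not move after that.
- **Other levers and surroundings:** in the last picture, tabs a, b and d are where they were at the start. I saw nothing else disturbed, though I did not check each bystander object separately.
- **Force:** the press on lever c peaked at about 25 N, above the 2 to 8 N you gave as enough. It stayed well under the 40 N and 120 N limits.

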